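# Level the fixture plate with a taper wedge

### The arm

A 6-joint arm with a two-finger parallel gripper is mounted at the origin on a cart in front of the work surface, level with it; the furniture and walls round the work are solid. World frame = base frame: x ahead of the robot, y to its left, z up, the work surface at z = 0. Lengths are in m, angles in rad, forces in N, time in s.
With the tool pointing down it reaches from about 0.225 to 0.875 m from the base axis. Payload 3.4 kg.
Tool frame: the origin (TCP) lies between the finger pads; the fingertips stand 19 mm ahead of it and the grasp point (between the pads) is the TCP; z points along the fingers, y is the line along which they close (so a half turn about z gives the same grasp; the last joint's range is limited). The gripper opens to 85 mm and grips with 20 to 120 N. Pads are 22 mm wide; open, the fingers measure 114 mm over their backs; the gripper's body (76 mm by 85 mm) begins 54 mm behind the grasp point. The pads swing forward as they close: fully open they stand 13 mm farther back than shut.
Start: joints at [-1.383, 0.276, 1.505, -0, 1.361, -0.121], TCP at [0.175, -0.548, 0.25] pointing down, gripper open.
Joint ranges: [-2.89, 2.89], [-0.75, 2.08], [0.22, 2.7], [-1.18, 4.32], [0.11, 2.71], [-2.7, 2.7]. Speed limits (rad/s): [2.57, 2.57, 3.14, 3.14, 3.14, 3.14].

### API

Orientations are given as a unit quaternion [w, x, y, z].
In Python, from rig import get_state, imaging, ticket gives the robot as it stands. The module is installed in compiled form; this text tells all that it offers.
- The arm moves only by the shell command python3 -m inch 'ROWS' [FORCE]. ROWS is JSON, a list of rows, each an object with "claw": the opening, from -1 (shut) to 1 (fully open); "travel": the shift along the world's x, y, z in units of 200 mm (1.0 is 200 mm), a list of three; "turn": the turn about the world's z in units of 180 degrees (1.0 is 180 degrees). A call has 1 to 5 rows; each row is the pose to reach, as a shift and turn from the pose commanded when the call began, turning the shorter way round; what a row does not reach only later rows make up. A row lasts 1/10 s, in which the tool goes at most 50 mm and 8.59 degrees, less where a joint would pass 70% of its speed; a pose out of reach is approached as far as the arm can. A call with a number of a shift or a turn outside -1 to 1 is refused whole. A call with a gripper value outside its range is refused whole. The fingers move at their own pace and stop on an object; FORCE is the grip in N (left out, the last holds). Time passes only in rows, so rows that repeat a pose let the fingers close. It gives the time, the measured TCP pose, the force, the opening and the grip force at its end, in the units of the state.
- get_state(): the state, without advancing time (a new reading comes with each control period).
- imaging.get_image(name): name is "scene" or "top"; returns the picture (384x512x3 uint8, red, green, blue); there is no depth.
- imaging.camera_params(name): a dict with "camera_matrix" (3x3 intrinsics, pixels), "cam_to_world" (4x4, takes a point from camera to world coordinates). Camera axes: x right, y down, z forward; pixel columns grow to the right and rows downward; lengths in m; the calibration is good to about 2 mm. A picture is of the moment at which its call begins. camera_params takes no time and is no camera call.
- ticket.sign_off(): hands the job in; it is judged then, once.
The state is a dict: "clock": time; "qpos": joint angles; "qd": joint speeds; "effort": joint torques, N m; "position": TCP position; "ee_rot": TCP orientation; "contact_force": force on the tool from outside, world axes, zero at the start; "moment": the same for the moment, N m; "width": finger opening in m; "gripper_force": force on a finger pad.
Only numpy, scipy, OpenCV 4.12 (cv2) and the standard library are available. Lean on these libraries where they do the work, as an engineer would, in place of code of your own. Each camera call takes 0.05 s, during which the arm holds its last target. There are 200 camera calls.

### The job

The fixture plate is low at its single-foot end. Lift the steel taper wedge out of its wooden keeper, lay it flat on the bench and let go, then take it again another way and push it thin end first under the middle of the low foot until the bubble of the level on the plate sits between its two lines. Leave the wedge lying flat with the foot resting on it and the plate still up against its stop bar; do not touch the level.

Things in the scene. Friction and masses are not known exactly. Their poses are not given: they have to be found in the camera images.
- wedge: Steel taper wedge (packing shim), 160 mm long (x), 40 mm wide (y), 2 mm thick at the thin end (+x) rising evenly to 16 mm at the thick end (-x, with a hanging hole); 0.3 kg, centre of mass 21 mm from mid-length towards the thick end. Origin: middle of its flat underside (z = 0); the slope is on the +z side. It works either way up. It starts on its long edge in the keeper, y upright, its upper 20 mm standing proud of the wood.
- keeper: Wooden block screwed to the bench (on its 2 mm mat), 190 x 54 x 26 mm (x, y, z), with a pocket 20 mm deep cut to the wedge's taper (1 mm play each side, 1.5 mm at the ends). Origin: centre of its underside. The wedge stands in it lengthwise along x, thin end to +x (leftish), about 10 mm thick at mid length, between y = -8 (thick end) and +8 mm (flat side).
- stop_bar: Dark steel bar screwed to the bench, 150 mm long (y), 37 mm wide (x); fixed. Its tread stands 8.5 to 11 mm above the bench (varies) and carries the plate's two rear feet, which butt against its low lip at +x. Origin: under the middle of the line of the two rear feet. Its x axis points from the low foot to the rear feet: the way to push the wedge.
- plate: Loose aluminium fixture plate 200 x 130 x 12 mm (x, y, z), about 1 kg, with a grid of tapped holes, on three domed feet of 14 mm radius: two at the rear (x = +78, y = +-45 mm) on the stop bar, one at the low end (x = -82, y = 0) on the bench. Origin: middle of the plate, at the level of the feet's bottoms; underside of the slab at z = 22, top at z = 34 mm. The low edge is at x = -100 mm.
- low_foot (a point): The lowest point of the plate's single foot, under the end that lies to the right as the robot sees it (the bar is at the left end): rests on the bench at the start; the wedge's middle line has to pass under it. 8.5 to 11 mm have to be packed under it.
- level: Block level lying loose on the plate along the plate's x axis, dark metal, 130 x 26 mm, 30 mm high; origin: centre of its underside. A pale vial with a whitish bubble is in its top. Not to be touched.
- bubble (a joint): Reading of the level in rad: its tilt along its x axis (which is the plate's x axis), shown as a bubble that runs 0.5 mm per 0.001 rad along the vial. Positive: bubble off towards the rear feet (single-foot end low); 0: centred. Ends at +-0.036 (18 mm off); settles within 1 s. Bubble (12 mm long) between the two black lines (17 mm apart): within +-0.005.

How it is judged:
By the outcome, as a careful person would: the job done as asked, in the order asked, and still so for the second after the job is handed in, with the robot touching nothing.
It also fails if it takes over 72 s, if anything falls off the work surface, if the arm or the gripper's body presses on something with over 40 N, if the wrist force passes 120 N, or if a joint passes its speed limit or range.

## Working session

There is one attempt and no reset: what is moved stays moved. The work goes in short steps, Python scripts to look and compute and a shell command to move; the robot and the scene stay as the last step left them, time stands still between calls to the robot, and variables do not carry over. Pictures are saved under pics/ and viewed, at most 12 in all, crops included, and the job is handed in when it is done.

```bash
mkdir -p pics
cat > h.py <<'E'
import cv2,numpy as np
from rig import get_state, imaging, ticket
def snap(n,f):
    im=imaging.get_image(n); cv2.imwrite(f'pics/{f}.png',im[:,:,::-1]); return im
def ray(n,u,v,z):
    p=imaging.camera_params(n);K=np.array(p["camera_matrix"]);T=np.array(p["cam_to_world"])
    d=T[:3,:3]@np.linalg.inv(K)@[u,v,1];o=T[:3,3];return o+d*(z-o[2])/d[2]
def proj(n,X):
    p=imaging.camera_params(n);K=np.array(p["camera_matrix"]);T=np.linalg.inv(np.array(p["cam_to_world"]))
    c=T[:3,:3]@X+T[:3,3];q=K@c;return q[:2]/q[2]
E
python3 - <<'E'
from h import *
a=snap('top','t0');b=snap('scene','s0')
for n in('top','scene'):
    p=imaging.camera_params(n);print(n,np.round(p["camera_matrix"],1).tolist(),np.round(p["cam_to_world"],3).tolist())
print(get_state())
E
```

```text
top [[412.6, 0.0, 253.8], [0.0, 412.6, 195.9], [0.0, 0.0, 1.0]] [[0.029, -0.995, 0.092, 0.375], [-1.0, -0.028, 0.014, -0.016], [-0.011, -0.093, -0.996, 1.293], [0.0, 0.0, 0.0, 1.0]]
scene [[471.9, 0.0, 254.1], [0.0, 471.9, 193.8], [0.0, 0.0, 1.0]] [[0.417, -0.636, 0.649, -0.383], [-0.909, -0.292, 0.298, -0.425], [-0.0, -0.714, -0.7, 0.789], [0.0, 0.0, 0.0, 1.0]]
{'clock': 0.1, 'qpos': array([-1.38302992e+00,  2.76544222e-01,  1.50598645e+00,  6.18588331e-05,
        1.36073301e+00, -1.20990894e-01]), 'qd': array([-9.55247493e-05,  2.34492195e-04, -3.11944799e-03,  3.50017486e-04,
       -1.53938096e-03,  3.12918923e-04]), 'effort': array([ 1.52396195e-03, -4.17701375e+01, -2.46404064e+01, -1.72638161e-04,
        5.74317004e-03, -1.76023526e-06]), 'position': array([ 0.17466587, -0.54737075,  0.2495271 ]), 'ee_rot': array([-8.36058371e-04,  9.88107914e-01,  1.53759716e-01,  2.33649409e-06]), 'contact_force': array([ 0.90548457, -0.04206051, -0.24173178]), 'moment': array([ 0.03694829, -0.00497901,  0.01835017]), 'gripper_force': 0.0, 'width': 0.08578932715473121}
```

View pics/t0.png

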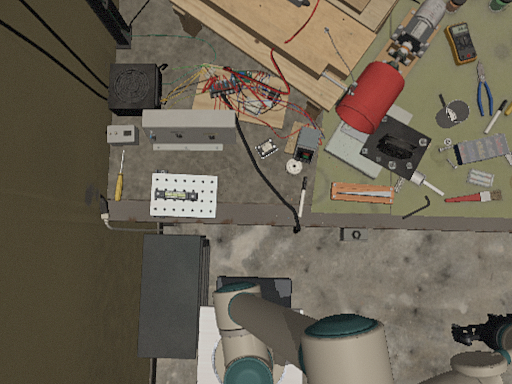

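View pics/s0.png

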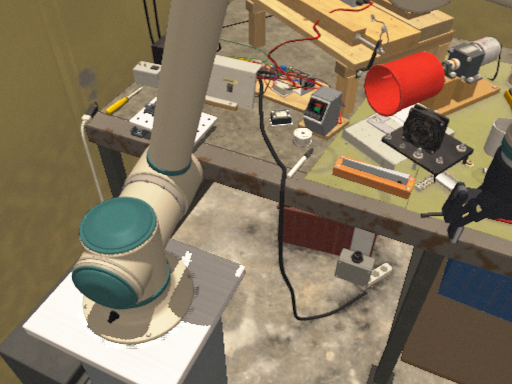

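The top view shows the plate at about (184,195) with the level on it, and the orange keeper at about (363,193). I'll enlarge both.

Run:
```python
from h import *
a=cv2.imread('pics/t0.png')
c1=cv2.resize(a[160:230,135:235],None,fx=8,fy=8,interpolation=cv2.INTER_CUBIC)[:300*2]
c2=cv2.resize(a[170:215,320:420],None,fx=8,fy=8,interpolation=cv2.INTER_CUBIC)
cv2.imwrite('pics/c1.png',c1[:560]);cv2.imwrite('pics/c2.png',c2)
# plate white mask
hsv=cv2.cvtColor(a,cv2.COLOR_BGR2HSV)
def rect(m,z,name):
    m=cv2.morphologyEx(m,cv2.MORPH_CLOSE,np.ones((7,7)))
    cs,_=cv2.findContours(m,0,1);c=max(cs,key=cv2.contourArea);r=cv2.boxPoints(cv2.minAreaRect(c))
    P=np.array([ray('top',*q,z)[:2] for q in r]);print(name,r.round(1).tolist(),P.round(3).tolist(),P.mean(0).round(4));
    e=[P[1]-P[0],P[2]-P[1]];
    for v in e:print(np.linalg.norm(v).round(4),np.degrees(np.arctan2(v[1],v[0])).round(2))
m=np.zeros(a.shape[:2],np.uint8);R=np.s_[165:225,140:230];m[R]=((hsv[...,2]>185)&(hsv[...,1]<50))[R]*255
rect(m,.036,'plate')
m=np.zeros(a.shape[:2],np.uint8);R=np.s_[172:212,322:405]
m[R]=((hsv[...,0]<16)&(hsv[...,1]>110)&(hsv[...,2]>110))[R]*255
rect(m,.026,'keeper')
```

```text
plate [[149.60000610351562, 214.10000610351562], [151.60000610351562, 172.39999389648438], [216.60000610351562, 175.5], [214.60000610351562, 217.1999969482422]] [[0.427, 0.318], [0.556, 0.318], [0.551, 0.117], [0.423, 0.118]] [0.4892 0.2178]
0.1286 0.27
0.201 -91.18
keeper [[330.5, 199.0], [331.8999938964844, 181.39999389648438], [393.79998779296875, 186.10000610351562], [392.5, 203.6999969482422]] [[0.49, -0.235], [0.544, -0.239], [0.535, -0.429], [0.48, -0.425]] [ 0.5122 -0.332 ]
0.0547 -3.69
0.1907 -92.87
```

View pics/c1.png

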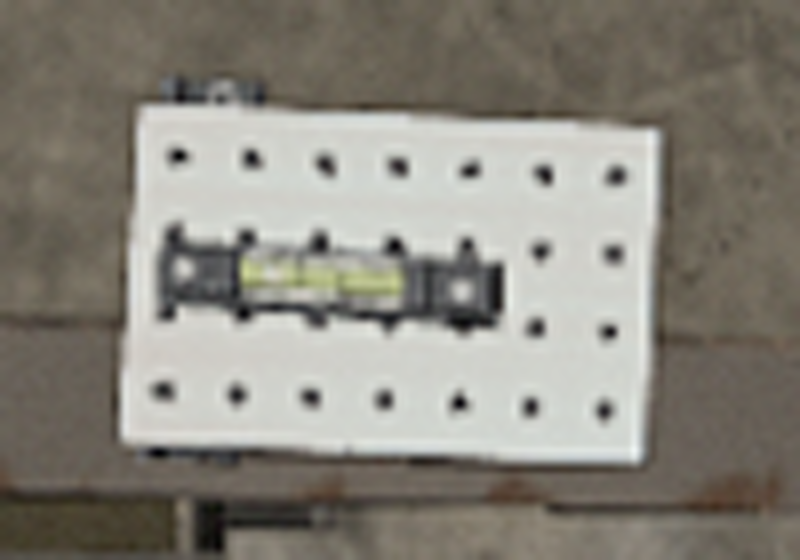

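View pics/c2.png

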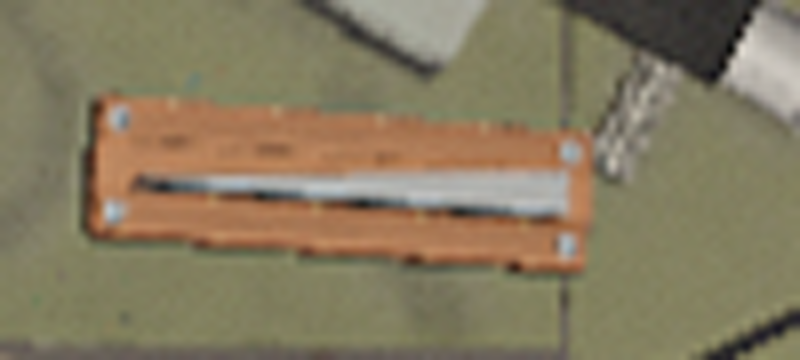

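The enlarged crops show two things:
- **Level:** the bubble is well to the left of the lines, so the low end is to the right. The level stays clear of the low edge.
- **Wedge:** it stands in the keeper with its flat side towards the robot and its thick end to the right.

I'll approach above the wedge's centre of mass, at about (0.509, -0.353).

```bash
python3 -m inch '[{"claw":1,"travel":[1,0.6,0],"turn":0.2},{"claw":1,"travel":[1,0.6,0],"turn":0.2},{"claw":1,"travel":[1,0.6,0],"turn":0.2},{"claw":1,"travel":[1,0.6,0],"turn":0.2},{"claw":1,"travel":[1,0.6,0],"turn":0.2}]' 40
python3 -m inch '[{"claw":1,"travel":[0.67,0.37,-0.55],"turn":0.2},{"claw":1,"travel":[0.67,0.37,-0.55],"turn":0.2},{"claw":1,"travel":[0.67,0.37,-0.55],"turn":0.2},{"claw":1,"travel":[0.67,0.37,-0.55],"turn":0.2},{"claw":1,"travel":[0.67,0.37,-0.55],"turn":0.2}]'
```

```text
clock: 0.6
position: [0.377, -0.4255, 0.2499]
ee_rot: [-0.0, 0.891, 0.454, 0.001]
contact_force: [-0.2, 0.6, 0.3]
width: 0.0852
gripper_force: 0.0
clock: 1.1
position: [0.51, -0.3499, 0.1359]
ee_rot: [-0.004, 0.707, 0.708, 0.001]
contact_force: [-0.8, 0.1, -0.6]
width: 0.0859
gripper_force: 0.0
```

```bash
python3 -m inch '[{"claw":1,"travel":[0,0,-0.2],"turn":0},{"claw":1,"travel":[0,0,-0.35],"turn":0},{"claw":1,"travel":[0,0,-0.445],"turn":0},{"claw":1,"travel":[0,0,-0.445],"turn":0},{"claw":1,"travel":[0,0,-0.445],"turn":0}]' 20
python3 -m inch '[{"claw":-0.4,"travel":[0,0,0],"turn":0},{"claw":-0.4,"travel":[0,0,0],"turn":0},{"claw":-0.4,"travel":[0,0,0],"turn":0},{"claw":-0.4,"travel":[0,0,0],"turn":0},{"claw":-0.4,"travel":[0,0,0],"turn":0}]' 20
python3 - <<'E'
from h import *
a=snap('scene','s1')[120:230,320:470];cv2.imwrite('pics/s1c.png',cv2.resize(a,None,fx=5,fy=5,interpolation=2)[:,:,::-1])
E
```

```text
clock: 1.6
position: [0.5085, -0.3546, 0.0519]
ee_rot: [0.0, 0.709, 0.705, -0.0]
contact_force: [-0.1, 0.0, 1.2]
width: 0.0849
gripper_force: 0.0
clock: 2.1
position: [0.5088, -0.3539, 0.0517]
ee_rot: [0.0, 0.709, 0.705, 0.0]
contact_force: [0.0, -1.2, 0.4]
width: 0.0254
gripper_force: 0.0
```

View pics/s1c.png

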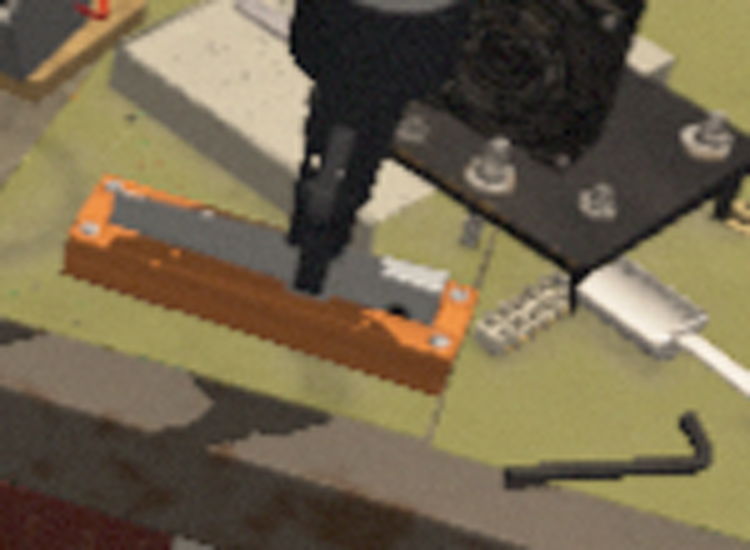

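The near finger stands just in front of the wedge, at crop (310,285), right of mid-length and above the wood. Closing gently.

```bash
python3 -m inch '[{"claw":-1,"travel":[0,0,0],"turn":0},{"claw":-1,"travel":[0,0,0],"turn":0},{"claw":-1,"travel":[0,0,0],"turn":0},{"claw":-1,"travel":[0,0,0],"turn":0},{"claw":-1,"travel":[0,0,0],"turn":0}]' 20
```

```text
clock: 2.65
position: [0.509, -0.3538, 0.0514]
ee_rot: [0.0, 0.709, 0.705, 0.0]
contact_force: [0.3, 1.5, 1.6]
width: 0.0105
gripper_force: 21.6
```

```bash
python3 -m inch '[{"claw":-1,"travel":[0,0,0],"turn":0},{"claw":-1,"travel":[0,0,0],"turn":0},{"claw":-1,"travel":[0,0,0.05],"turn":0},{"claw":-1,"travel":[0,0,0.1],"turn":0},{"claw":-1,"travel":[0,0,0.15],"turn":0}]' 70
python3 -m inch '[{"claw":-1,"travel":[0,0,0.1],"turn":0},{"claw":-1,"travel":[0,0,0.25],"turn":0},{"claw":-1,"travel":[0,0,0.4],"turn":0},{"claw":-1,"travel":[0,0,0.4],"turn":0},{"claw":-1,"travel":[0,0,0.4],"turn":0}]'
```

```text
clock: 3.15
position: [0.5082, -0.3537, 0.0818]
ee_rot: [-0.001, 0.709, 0.705, -0.0]
contact_force: [0.2, 0.2, -3.5]
width: 0.009
gripper_force: 68.9
clock: 3.65
position: [0.5085, -0.3538, 0.162]
ee_rot: [0.001, 0.709, 0.705, -0.0]
contact_force: [-0.3, -0.5, -3.0]
width: 0.0093
gripper_force: 68.9
```

```bash
python3 -m inch '[{"claw":-1,"travel":[0.01,0.2,0],"turn":0},{"claw":-1,"travel":[0.01,0.4,0],"turn":0},{"claw":-1,"travel":[0.01,0.6,0],"turn":0},{"claw":-1,"travel":[0.01,0.8,0],"turn":0.01},{"claw":-1,"travel":[0.01,1,0],"turn":0.01}]'
python3 -m inch '[{"claw":-1,"travel":[0.01,0.2,0],"turn":0},{"claw":-1,"travel":[0.01,0.4,0],"turn":0},{"claw":-1,"travel":[0.01,0.6,-0.1],"turn":0},{"claw":-1,"travel":[0.01,0.77,-0.3],"turn":0},{"claw":-1,"travel":[0.01,0.77,-0.45],"turn":0}]'
python3 -m inch '[{"claw":-1,"travel":[0,0,0],"turn":0},{"claw":-1,"travel":[0,0,-0.05],"turn":0},{"claw":-1,"travel":[0,0,-0.1],"turn":0},{"claw":-1,"travel":[0,0,-0.1],"turn":0},{"claw":-1,"travel":[0,0,-0.1],"turn":0}]'
python3 - <<'E'
from h import *
a=snap('scene','s2');b=snap('top','t2')
a=a[70:190,110:330];b=b[150:240,140:310]
f=lambda i:cv2.resize(i,(780,int(780*i.shape[0]/i.shape[1])),interpolation=2)
o=cv2.resize(np.vstack([f(a),f(b)]),(540,580));print(o.shape)
cv2.imwrite('pics/c3.png',o[:,:,::-1]);print(get_state()['contact_force'],get_state()['position'])
E
```

```text
clock: 4.15
position: [0.5089, -0.1518, 0.1593]
ee_rot: [-0.002, 0.698, 0.716, -0.001]
contact_force: [0.5, 0.9, -2.7]
width: 0.0093
gripper_force: 68.8
clock: 4.65
position: [0.5101, 0.004, 0.0688]
ee_rot: [-0.002, 0.697, 0.717, -0.001]
contact_force: [-0.8, 0.3, -2.3]
width: 0.0095
gripper_force: 68.9
clock: 5.15
position: [0.5132, -0.0005, 0.0518]
ee_rot: [0.0, 0.698, 0.716, 0.0]
contact_force: [0.5, -0.5, -2.3]
width: 0.0093
gripper_force: 68.9
(580, 540, 3)
[ 0.02317242  0.18607378 -2.98762594] [ 5.13443261e-01 -3.53496215e-04  5.21252238e-02]
```

View pics/c3.png

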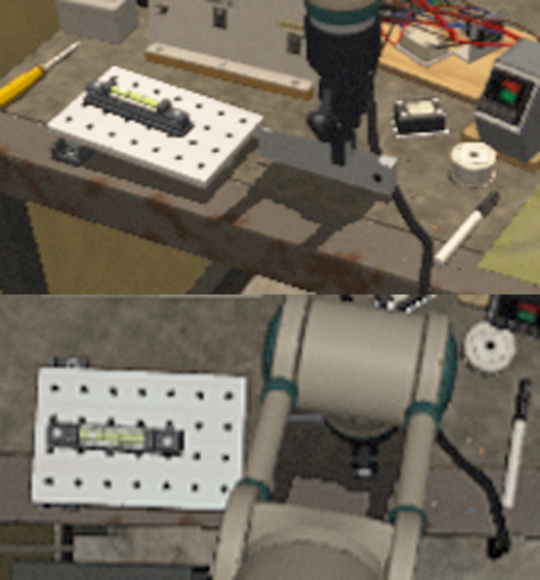

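The scene view shows the wedge held upright with its tip just short of the plate edge, and the cable clear of it. Lowering it to the bench.

```bash
python3 -m inch '[{"claw":-1,"travel":[0,-0.02,-0.02],"turn":0},{"claw":-1,"travel":[0,-0.02,-0.035],"turn":0},{"claw":-1,"travel":[0,-0.02,-0.04],"turn":0},{"claw":-1,"travel":[0,-0.02,-0.04],"turn":0},{"claw":-1,"travel":[0,-0.02,-0.04],"turn":0}]'
```

```text
clock: 5.75
position: [0.5127, -0.0039, 0.0434]
ee_rot: [0.0, 0.698, 0.716, -0.0]
contact_force: [0.2, -0.5, -0.9]
width: 0.0092
gripper_force: 69.1
```

```bash
python3 -m inch '[{"claw":-1,"travel":[0,0,-0.003],"turn":0},{"claw":-1,"travel":[0,0,-0.003],"turn":0},{"claw":-1,"travel":[0,0,-0.003],"turn":0}]' 20
python3 -m inch '[{"claw":-0.7,"travel":[0,0,0],"turn":0},{"claw":-0.4,"travel":[0,0,0],"turn":0},{"claw":0,"travel":[0,0,0],"turn":0},{"claw":0.6,"travel":[0,0,0],"turn":0},{"claw":1,"travel":[0,0,0],"turn":0}]'
```

```text
clock: 6.05
position: [0.5128, -0.0039, 0.0433]
ee_rot: [0.0, 0.698, 0.716, 0.0]
contact_force: [-2.3, -0.6, 5.0]
width: 0.0091
gripper_force: 70.0
clock: 6.55
position: [0.5128, -0.0038, 0.0426]
ee_rot: [0.0, 0.698, 0.716, 0.0]
contact_force: [0.2, -0.8, 0.7]
width: 0.068
gripper_force: 0.0
```

```bash
python3 -m inch '[{"claw":0.7,"travel":[0,0,-0.02],"turn":0},{"claw":0.7,"travel":[-0.05,0,-0.02],"turn":0},{"claw":0.7,"travel":[-0.1,0,-0.02],"turn":0},{"claw":0.7,"travel":[-0.13,0,-0.02],"turn":0},{"claw":0.7,"travel":[-0.15,0,-0.02],"turn":0}]'
python3 -m inch '[{"claw":0.7,"travel":[-0.02,0,0],"turn":0},{"claw":0.7,"travel":[-0.04,0,0],"turn":0},{"claw":0.7,"travel":[-0.06,0,0],"turn":0},{"claw":0.7,"travel":[-0.08,0,0],"turn":0},{"claw":0.7,"travel":[-0.1,0,0],"turn":0}]'
python3 - <<'E'
from h import *
a=snap('scene','s3')
a=a[70:190,110:330]
f=lambda i:cv2.resize(i,(780,int(780*i.shape[0]/i.shape[1])),interpolation=2)
cv2.imwrite('pics/c4.png',f(a)[:,:,::-1])
E
```

```text
clock: 7.05
position: [0.4816, -0.0037, 0.0388]
ee_rot: [-0.0, 0.698, 0.716, -0.0]
contact_force: [0.8, 0.7, 0.9]
width: 0.0727
gripper_force: 0.3
clock: 7.55
position: [0.4623, -0.0038, 0.0387]
ee_rot: [-0.0, 0.698, 0.716, -0.0]
contact_force: [0.4, 0.0, -0.3]
width: 0.0728
gripper_force: 0.0
```

View pics/c4.png

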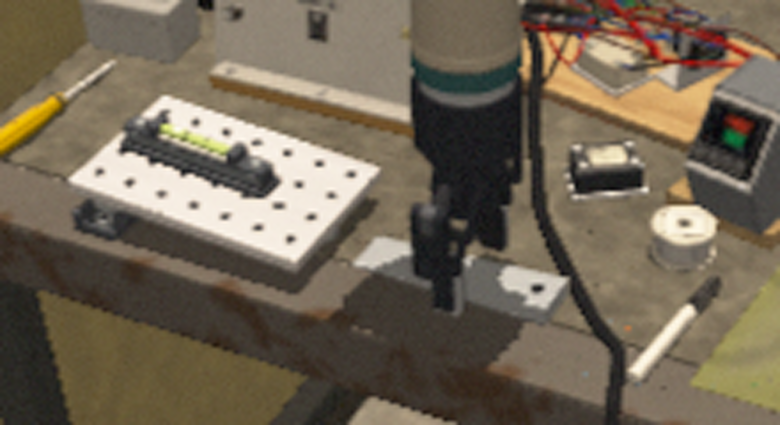

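The wedge lies flat, with its corners at roughly crop (375,240), (570,280) and (550,320). I'll lift clear to locate it from both cameras.

```bash
python3 -m inch '[{"claw":1,"travel":[0,0,0.25],"turn":0},{"claw":1,"travel":[0,-0.2,0.5],"turn":0},{"claw":1,"travel":[0,-0.45,0.6],"turn":0},{"claw":1,"travel":[0,-0.7,0.6],"turn":0},{"claw":1,"travel":[0,-0.9,0.6],"turn":0}]'
python3 - <<'E'
from h import *
b=snap('top','t4')[165:225,195:305];a=snap('scene','s4')[125:175,195:285]
A=cv2.resize(a,None,fx=6,fy=6,interpolation=2);B=cv2.resize(b,None,fx=5,fy=5,interpolation=2)
o=np.zeros((600,550,3),np.uint8);o[:300,:540]=A;o[300:,:550]=B
cv2.imwrite('pics/c5.png',o[:,:,::-1])
E
```

```text
clock: 8.1
position: [0.4634, -0.1808, 0.1604]
ee_rot: [0.002, 0.697, 0.717, 0.001]
contact_force: [1.0, -0.4, 0.8]
width: 0.0852
gripper_force: 0.0
```

View pics/c5.png

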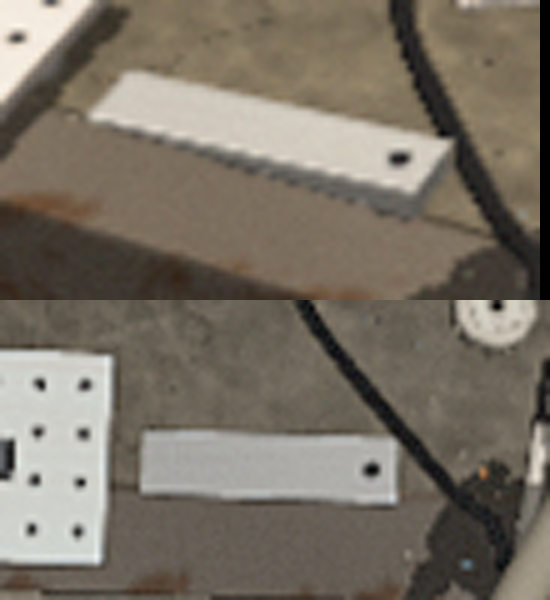

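Run:
```python
from h import *
T=lambda x,y,z:ray('top',195+x/5-.4,165+(y-300)/5-.4,z)[:2]
S=lambda x,y,z:ray('scene',195+x/6-.4,125+y/6-.4,z)[:2]
a,b,c,d=T(143,431,.002),T(140,493,.002),T(398,437,.016),T(397,503,.016)
for thin,thick in [((a+b)/2,(c+d)/2),((S(133,71,.002)+S(90,120,.002))/2,(S(455,142,.016)+S(415,192,.016))/2)]:
    v=thin-thick;print(thin.round(4),thick.round(4),np.linalg.norm(v).round(4),np.degrees(np.arctan2(v[1],v[0])).round(2))
p,q=T(112,355,.034),T(103,565,.034);print('low edge',p.round(4),q.round(4),((p+q)/2).round(4),np.linalg.norm(p-q).round(4),np.degrees(np.arctan2(*(p-q)[::-1])).round(2))
# plate rect again
im=cv2.imread('pics/t4.png');hsv=cv2.cvtColor(im,cv2.COLOR_BGR2HSV)
m=np.zeros(im.shape[:2],np.uint8);R=np.s_[165:225,140:220];m[R]=((hsv[...,2]>185)&(hsv[...,1]<50))[R]*255
m=cv2.morphologyEx(m,cv2.MORPH_CLOSE,np.ones((7,7)))
c=max(cv2.findContours(m,0,1)[0],key=cv2.contourArea);r=cv2.boxPoints(cv2.minAreaRect(c))
P=np.array([ray('top',*q,.038)[:2] for q in r]);print(P.round(4),P.mean(0).round(4))
```

```text
[0.4886 0.0984] [ 0.4868 -0.0621] 0.1605 89.37
[0.4873 0.0957] [ 0.486  -0.0629] 0.1586 89.52
low edge [0.5514 0.1161] [0.422  0.1168] [0.4867 0.1165] 0.1295 -0.3
[[0.4271 0.3171]
 [0.5555 0.3174]
 [0.5509 0.1169]
 [0.4229 0.1184]] [0.4891 0.2174]
```

The wedge is in line with the foot, which is at about (0.487, 0.135). The cable crosses near the thick end, so I'll grip further in, slide the wedge 28 mm clear, then regrip near the thick end.

```bash
python3 -m inch '[{"claw":0.3,"travel":[0.12,0.2,0],"turn":-0.012},{"claw":0.3,"travel":[0.12,0.4,0],"turn":-0.012},{"claw":0.3,"travel":[0.12,0.6,-0.1],"turn":-0.012},{"claw":0.3,"travel":[0.12,0.81,-0.3],"turn":-0.012},{"claw":0.3,"travel":[0.12,0.81,-0.5],"turn":-0.012}]' 
python3 -m inch '[{"claw":0.3,"travel":[0,0,0],"turn":0},{"claw":0.3,"travel":[0,0,0],"turn":0},{"claw":0.3,"travel":[0,0,-0.06],"turn":0},{"claw":0.3,"travel":[0,0,-0.1],"turn":0},{"claw":0.3,"travel":[0,0,-0.1],"turn":0}]'
```

```text
clock: 8.7
position: [0.4875, -0.0133, 0.059]
ee_rot: [0.001, 0.71, 0.704, 0.002]
contact_force: [1.8, -1.0, -1.4]
width: 0.0556
gripper_force: 0.0
clock: 9.2
position: [0.4872, -0.0177, 0.0393]
ee_rot: [0.0, 0.712, 0.703, 0.0]
contact_force: [0.6, 0.2, 0.6]
width: 0.0562
gripper_force: 0.0
```

```bash
python3 -m inch '[{"claw":0.3,"travel":[0,0,-0.04],"turn":0},{"claw":0.3,"travel":[0,0,-0.085],"turn":0},{"claw":0.3,"travel":[0,0,-0.085],"turn":0},{"claw":-0.2,"travel":[0,0,-0.085],"turn":0},{"claw":-0.2,"travel":[0,0,-0.085],"turn":0}]' 30
python3 -m inch '[{"claw":-0.2,"travel":[0,0,0],"turn":0},{"claw":-0.2,"travel":[0,0,0],"turn":0},{"claw":-0.2,"travel":[0,0.04,0],"turn":0},{"claw":-0.2,"travel":[0,0.1,0],"turn":0},{"claw":-0.2,"travel":[0,0.14,0],"turn":0}]'
```

```text
clock: 9.7
position: [0.4869, -0.0169, 0.0216]
ee_rot: [0.0, 0.711, 0.703, 0.0]
contact_force: [-0.3, 0.4, -2.0]
width: 0.039
gripper_force: 30.6
clock: 10.2
position: [0.4866, 0.0122, 0.0216]
ee_rot: [-0.0, 0.711, 0.703, 0.0]
contact_force: [-0.5, -0.6, -0.8]
width: 0.0389
gripper_force: 30.7
```

```bash
python3 -m inch '[{"claw":0.3,"travel":[0,0,0],"turn":0},{"claw":0.3,"travel":[0,0,0],"turn":0},{"claw":0.3,"travel":[0,-0.05,0],"turn":0},{"claw":0.3,"travel":[0,-0.12,0],"turn":0},{"claw":0.3,"travel":[0,-0.16,0],"turn":0}]'
python3 -m inch '[{"claw":0.3,"travel":[0,0,0],"turn":0},{"claw":-0.2,"travel":[0,0,0],"turn":0},{"claw":-0.2,"travel":[0,0,0],"turn":0},{"claw":-0.2,"travel":[0,0,0],"turn":0},{"claw":-0.2,"travel":[0,0,0],"turn":0}]' 50
python3 - <<'E'
from h import *
snap('top','t6');a=snap('scene','s6')[70:170,115:285]
cv2.imwrite('pics/c6.png',cv2.resize(a,None,fx=4.6,fy=4.6,interpolation=2)[:,:,::-1])
E
```

```text
clock: 10.7
position: [0.487, -0.0227, 0.0216]
ee_rot: [0.0, 0.712, 0.703, 0.0]
contact_force: [1.0, -0.6, -0.2]
width: 0.0557
gripper_force: 0.0
clock: 11.2
position: [0.4867, -0.0214, 0.0219]
ee_rot: [0.0, 0.711, 0.703, -0.0]
contact_force: [-1.7, -4.7, 4.3]
width: 0.0384
gripper_force: 50.7
```

View pics/c6.png

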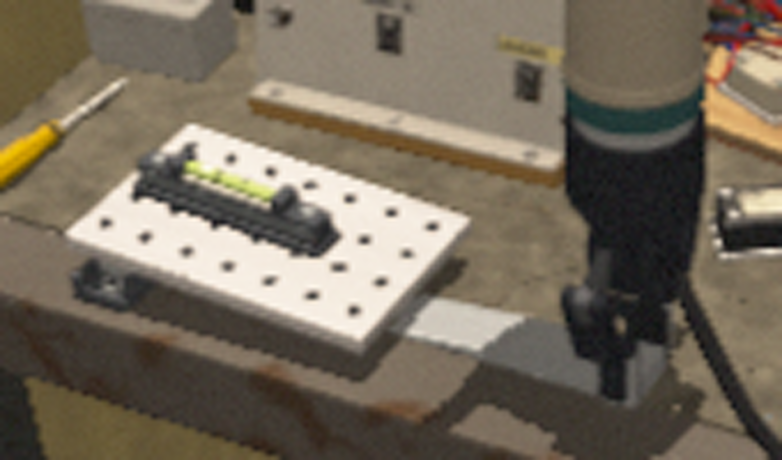

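The gripper holds the wedge near its thick end, in line with the low foot. Starting the push.

```bash
python3 -m inch '[{"claw":-0.2,"travel":[0,0.03,0],"turn":0},{"claw":-0.2,"travel":[0,0.06,0],"turn":0},{"claw":-0.2,"travel":[0,0.09,0],"turn":0},{"claw":-0.2,"travel":[0.002,0.12,0],"turn":0},{"claw":-0.2,"travel":[0.002,0.15,0],"turn":0}]' 60
python3 -m inch '[{"claw":-0.2,"travel":[0,0.03,0],"turn":0},{"claw":-0.2,"travel":[0,0.06,0],"turn":0},{"claw":-0.2,"travel":[0,0.09,0],"turn":0},{"claw":-0.2,"travel":[0.003,0.12,0],"turn":0},{"claw":-0.2,"travel":[0.003,0.15,0],"turn":0}]'
```

```text
clock: 11.8
position: [0.4886, 0.0066, 0.022]
ee_rot: [0.003, 0.71, 0.704, -0.001]
contact_force: [0.1, -13.4, 2.1]
width: 0.0383
gripper_force: 60.0
clock: 12.3
position: [0.4888, 0.0365, 0.0219]
ee_rot: [0.003, 0.71, 0.704, -0.001]
contact_force: [0.9, -14.1, 3.8]
width: 0.0383
gripper_force: 60.1
```

```bash
python3 -m inch '[{"claw":-0.2,"travel":[0,0.03,0],"turn":0},{"claw":-0.2,"travel":[0,0.06,0],"turn":0},{"claw":-0.2,"travel":[0.002,0.09,0],"turn":0},{"claw":-0.2,"travel":[0.002,0.11,0],"turn":0},{"claw":-0.2,"travel":[0.002,0.11,0],"turn":0}]'
python3 -m inch '[{"claw":-0.2,"travel":[0,0,0],"turn":0},{"claw":-0.2,"travel":[0,0,0],"turn":0},{"claw":-0.2,"travel":[0,0,0],"turn":0},{"claw":-0.2,"travel":[0,0,0],"turn":0},{"claw":-0.2,"travel":[0,0,0],"turn":0}]'
python3 - <<'E'
from h import *
b=snap('top','t7')[180:210,148:212];a=snap('scene','s7')[95:130,135:205]
o=np.zeros((600,700,3),np.uint8);A=cv2.resize(a,(600,300),interpolation=2);B=cv2.resize(b,(640,300),interpolation=2)
o[:300,:600]=A;o[300:,:640]=B
cv2.imwrite('pics/c7.png',o[:,:,::-1])
E
```

```text
clock: 12.8
position: [0.4889, 0.0596, 0.0219]
ee_rot: [0.002, 0.71, 0.704, -0.001]
contact_force: [-0.0, -9.0, 4.2]
width: 0.0384
gripper_force: 60.2
clock: 13.3
position: [0.4888, 0.0597, 0.0219]
ee_rot: [0.002, 0.71, 0.704, -0.001]
contact_force: [0.8, -8.7, 4.8]
width: 0.0385
gripper_force: 60.2
```

View pics/c7.png

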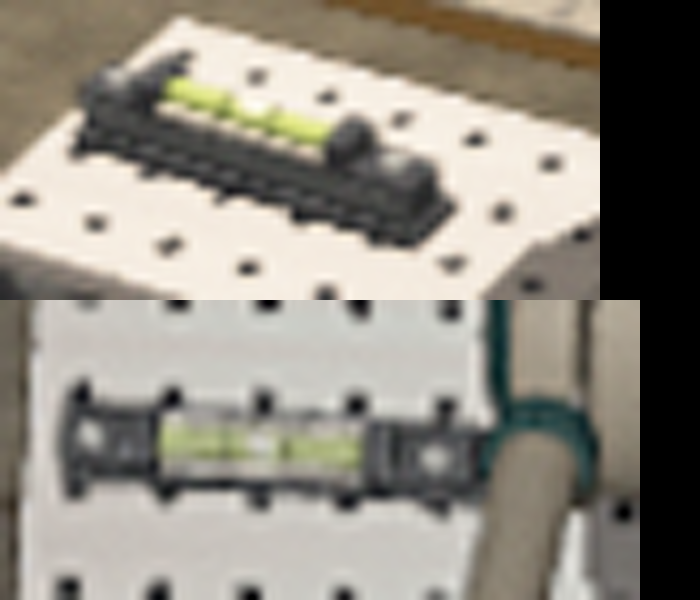

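The bubble is now near the centre, at top-crop column ~260, with the lines at about 228 and 287. I'll measure the offset from the colour profile along the vial.

```bash
cat > bub.py <<'E'
from h import *
import sys
for n,(p0,p1) in {'t':((163.5,194),(185,195)),'s':((154,105),(175,111.5))}.items():
    im=cv2.imread(f'pics/{n}{sys.argv[1]}.png').astype(np.float32)
    k=np.linspace(0,1,44);X=np.outer(1-k,p0)+np.outer(k,p1)
    prof=sum(cv2.remap(im,X[:,:1].astype(np.float32),(X[:,1:]+o).astype(np.float32),1)[:,0] for o in(-.5,0,.5))/3
    print(n);print('blue',prof[:,0].astype(int).tolist());print('red',prof[:,2].astype(int).tolist())
E
python3 bub.py 7
```

```text
t
blue [94, 122, 126, 131, 131, 130, 129, 127, 125, 122, 123, 123, 113, 103, 109, 114, 125, 136, 154, 171, 175, 181, 167, 153, 123, 94, 107, 119, 124, 130, 129, 128, 129, 128, 130, 131, 132, 133, 122, 112, 99, 87, 88, 89]
red [119, 162, 167, 171, 169, 168, 167, 165, 163, 161, 162, 162, 149, 137, 146, 155, 162, 170, 179, 188, 190, 192, 186, 181, 153, 127, 143, 159, 164, 170, 170, 170, 170, 171, 172, 172, 173, 174, 162, 151, 123, 96, 91, 86]
s
blue [81, 95, 107, 112, 117, 119, 117, 116, 115, 115, 117, 114, 106, 100, 97, 107, 124, 140, 150, 154, 156, 149, 140, 125, 113, 108, 112, 116, 119, 120, 120, 120, 121, 120, 119, 117, 112, 107, 98, 89, 87, 85, 78, 71]
red [129, 159, 184, 191, 199, 199, 196, 195, 195, 195, 198, 191, 178, 167, 160, 171, 193, 206, 210, 212, 212, 207, 200, 189, 178, 176, 185, 193, 200, 202, 203, 202, 202, 202, 201, 197, 184, 168, 136, 107, 96, 87, 79, 72]
```

Top and scene profiles put the bubble 0.4–1.7 mm off centre, where 2.5 mm is allowed. Releasing and backing off before a check.

```bash
python3 -m inch '[{"claw":-0.05,"travel":[0,0,0],"turn":0},{"claw":0.05,"travel":[0,0,0],"turn":0},{"claw":0.2,"travel":[0,0,0],"turn":0},{"claw":0.3,"travel":[0,0,0],"turn":0},{"claw":0.3,"travel":[0,0,0],"turn":0}]'
python3 -m inch '[{"claw":0.3,"travel":[0,0,0.1],"turn":0},{"claw":0.3,"travel":[0,-0.05,0.3],"turn":0},{"claw":0.3,"travel":[0,-0.25,0.5],"turn":0},{"claw":0.3,"travel":[0,-0.5,0.6],"turn":0},{"claw":0.3,"travel":[0,-0.75,0.6],"turn":0}]'
python3 -m inch '[{"claw":0.3,"travel":[0,-0.25,0],"turn":0},{"claw":0.3,"travel":[0,-0.5,0],"turn":0},{"claw":0.3,"travel":[0,-0.5,0],"turn":0},{"claw":0.3,"travel":[0,-0.5,0],"turn":0},{"claw":0.3,"travel":[0,-0.5,0],"turn":0}]'
python3 - <<'E'
from h import *
b=snap('top','t8')[165:225,140:260];a=snap('scene','s8')[85:160,125:260]
A=cv2.resize(a,(540,300),interpolation=2);B=cv2.resize(b,(600,300),interpolation=2)
o=np.zeros((600,600,3),np.uint8);o[:300,:540]=A;o[300:]=B
cv2.imwrite('pics/c8.png',o[:,:,::-1])
E
python3 bub.py 8
```

```text
clock: 13.9
position: [0.488, 0.0614, 0.0215]
ee_rot: [-0.0, 0.711, 0.703, 0.0]
contact_force: [0.9, -0.6, 0.4]
width: 0.0557
gripper_force: 0.0
clock: 14.4
position: [0.49, -0.0809, 0.1442]
ee_rot: [0.003, 0.71, 0.704, 0.002]
contact_force: [1.0, -0.1, 0.3]
width: 0.0558
gripper_force: 0.0
clock: 14.9
position: [0.4877, -0.1786, 0.1406]
ee_rot: [-0.001, 0.711, 0.703, 0.0]
contact_force: [0.2, 0.6, -0.2]
width: 0.0557
gripper_force: 0.0
t
blue [98, 128, 132, 137, 134, 131, 130, 129, 128, 126, 126, 126, 114, 103, 110, 117, 128, 138, 159, 180, 183, 186, 170, 154, 126, 98, 110, 123, 128, 133, 133, 132, 133, 133, 134, 134, 134, 133, 123, 114, 102, 90, 90, 90]
red [124, 168, 172, 176, 173, 170, 169, 168, 167, 166, 167, 166, 151, 137, 148, 159, 166, 173, 183, 192, 194, 196, 189, 183, 157, 131, 147, 162, 169, 175, 174, 173, 174, 174, 175, 175, 176, 176, 165, 155, 128, 101, 93, 85]
s
blue [80, 95, 108, 112, 117, 117, 113, 112, 113, 113, 114, 113, 106, 100, 96, 105, 121, 138, 150, 155, 156, 148, 138, 124, 111, 106, 110, 114, 116, 117, 118, 120, 120, 119, 119, 117, 112, 107, 98, 88, 87, 86, 79, 72]
red [129, 158, 184, 191, 198, 197, 193, 193, 194, 195, 198, 191, 177, 167, 160, 170, 191, 204, 210, 212, 213, 207, 199, 188, 177, 175, 184, 192, 198, 201, 203, 203, 202, 201, 200, 197, 184, 169, 136, 105, 96, 88, 80, 73]
```

View pics/c8.png

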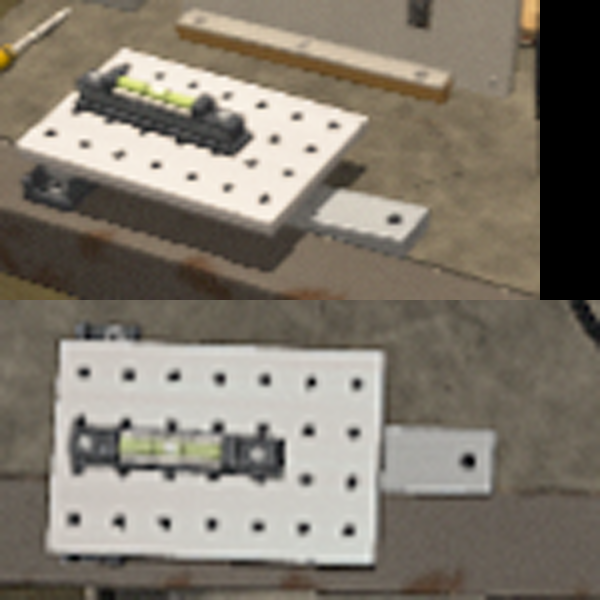

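The bubble sits between its lines in both views. The wedge lies flat and centred under the low foot, and the gripper is clear. Handing in.

```bash
python3 -c "
from rig import ticket
print(ticket.sign_off())"
```

```text
the job is handed in; nothing more can be done
None
```

The job is handed in at about 15 s: the wedge lies flat under the middle of the low foot, the bubble reads between its lines (about 0.2–1.2 mm off centre, 2.5 mm allowed), the level was not touched, and the plate should still be against its stop since I only pushed towards it (contact not measured).

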